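# Slide a row of tins home into the tin bay with the pusher

## Task

Lift the wooden pusher straight up out of its stand, against the spring catches, and with its long bar slide the row of three tins as one straight block into the wooden bay, until every tin is fully home against the back stop. Keep the row closed up and the tins upright and on the worktop, move them only with the pusher (never with the gripper itself), and leave the bystanding things where they are. Finish with the pusher released and standing upright on the worktop.

Things in the scene. Friction and masses are not known exactly. Their poses are not given: they have to be found in the camera images.
- pusher_grip (a point): Wooden pusher, 0.28 kg, alike front and back, an upside-down T: bar 200 (y) x 30 (x) x 40 mm high; from its middle a flat handle 18 (x) x 44 mm (y) rises to 120 mm over the underside. Stands by itself; starts in the stand. Point: on the handle's centre line, 95 mm above the bar's underside; grip here, across the 18 mm, and the fingertips clear the tin tops. z up.
- stand: Fixed dark wooden stand, base 80 x 252 x 10 mm, origin under its centre; the pusher rests on the base, bar along y. End blocks 59 mm high and cheeks 43 mm high hold the bar's ends; a sprung steel pin in each block catches over a rib on the bar's end. Straight up, the pins give within 15 mm at some 10 to 20 N in all; the bar is clear of the blocks when raised 60 mm.
- bay: Fixed three-sided wooden stall with no floor. Origin on the worktop at the middle of the back stop's inner face; x points inwards (mouth to stop), y left. Side walls' inner faces at y = +-125 mm, 40 mm high, 70 mm deep, then flared ends to 100 mm before the stop (mouth about 285 mm). Stop 45 mm high, thin rail on it to 65 mm. A tin fully home has its centre at x = -38 mm.
- tin_mid: Middle tin of the row: ordinary closed round food tin, 75 mm diameter, 58 mm high, about 0.25 kg, standing upright; origin at the centre of its underside (z = 0 on the worktop). The row starts outside the mouth of the bay, some 10 to 12 cm short of home, a little askew and off to one side; the tins are about 2 to 4 mm apart.
- tin_left: Tin at the left (+y) end of the row: ordinary closed round food tin, 75 mm diameter, 58 mm high, about 0.25 kg, standing upright; origin at the centre of its underside (z = 0 on the worktop). 
- tin_right: Tin at the right (-y) end of the row: ordinary closed round food tin, 75 mm diameter, 58 mm high, about 0.25 kg, standing upright; origin at the centre of its underside (z = 0 on the worktop). 
- jam_jar: Bystander: jam jar, 66 mm diameter, 100 mm high, beside the right wall of the bay; origin at the centre of its underside.
- tumbler: Bystander: drinking glass, 81 mm diameter, 91 mm high, to the left of the row; origin at the centre of its underside.
- flask: Bystander: tall bulb-shaped glass flask of pickled vegetables, 84 mm diameter, 210 mm high, behind the stand; origin at the centre of its underside.
Not all that is in view belongs to the job. What is shaped like the tin_left but pink or purple is not meant.

How it is judged (in metres and radians):
On the way, in this order (a step that is already met when the one before it is completed fails the run):
1. the pusher has been lifted clear of the stand (its underside more than 60 mm above the base plate) (z of pusher_grip in the frame of stand above 0.165 m), for 0.1 s.
2. all three tins are home in the bay (x of tin_left in the frame of bay between -0.046 and -0.03 m and y of tin_left in the frame of bay between -0.095 and 0.095 m and height (world z) of each of tin_left, tin_mid, tin_right below 0.006 m and angle between each of tin_left, tin_mid, tin_right's own z axis and vertical below 0.1 rad and x of tin_mid in the frame of bay between -0.046 and -0.03 m and y of tin_mid in the frame of bay between -0.095 and 0.095 m and x of tin_right in the frame of bay between -0.046 and -0.03 m and y of tin_right in the frame of bay between -0.095 and 0.095 m), for 0.2 s.
At the end, for the whole second after the job is handed in: All three tins stand upright on the worktop inside the bay, each within 8 mm of the back stop, in a row without gaps over about 16 mm, and at rest; the pusher stands upright (within 0.1 rad) with its bar on the worktop (all of step 2 and distance between tin_left and tin_mid below 0.092 m and distance between tin_mid and tin_right below 0.092 m and linear speed of each of tin_left, tin_mid, tin_right below 0.02 m/s and height (world z) of pusher_grip between 0.089 and 0.1 m and angle between pusher_grip's own z axis and vertical below 0.1 rad); the robot touches nothing.
It fails at once if the row comes apart: neighbouring tins more than about 25 mm apart (distance between tin_left and tin_mid above 0.1 m or distance between tin_mid and tin_right above 0.1 m).
It fails at once if a tin is tipped (over 0.25 rad) or lifted off the worktop (over 15 mm) (angle between any of tin_left, tin_mid, tin_right's own z axis and vertical above 0.25 rad or height (world z) of any of tin_left, tin_mid, tin_right above 0.015 m).
It fails at once if the gripper or the arm itself touches a tin (over 1 N) (contact force between any of the fingers, the arm and tin_left above 1 N or contact force between any of the fingers, the arm and tin_mid above 1 N or contact force between any of the fingers, the arm and tin_right above 1 N).
It fails at once if a bystander is moved by more than 30 mm (distance of any of jam_jar, tumbler, flask from where it was at the start of the episode above 0.03 m).
It also fails if it takes over 45 s, if anything falls off the work surface, if the arm or the gripper's body presses on something with over 40 N, if the wrist force passes 120 N, or if a joint passes its speed limit or range.

## Robot

A 6-joint arm with a two-finger parallel gripper is mounted at the origin on a cart in front of the work surface, level with it; the furniture and walls round the work are solid. World frame = base frame: x ahead of the robot, y to its left, z up, the work surface at z = 0. Lengths are in mm, angles in rad, forces in N, time in s.
With the tool pointing down it reaches from about 350 to 775 mm from the base axis. Payload 5.5 kg.
Tool frame: the origin (TCP) lies between the finger pads; the fingertips stand 11 mm ahead of it and the grasp point (between the pads) lies 8 mm behind it; z points along the fingers, x is the direction in which the jaws open and shut, and the axes are right-handed (so a half turn about z gives the same grasp; the last joint's range is limited). The gripper opens to 85 mm and grips with 20 to 120 N. Pads are 22 mm wide; open, the fingers measure 114 mm over their backs; the gripper's body (76 mm by 85 mm) begins 54 mm behind the grasp point. The pads swing forward as they close: fully open they stand 13 mm farther back than shut.
Start: joints at [-1.445, 0.313, 0.046, 1.304, 0, 1.431], TCP at [151.035, -554.85, 242.323] pointing down, gripper open.
Joint ranges: [-2.76, 2.76], [-0.86, 1.69], [-1.03, 1.26], [-2.2, 2.34], [-1.47, 1.5], [-3.14, 3.14]. Speed limits (rad/s): [2.57, 2.57, 3.14, 3.14, 3.14, 3.14].

## Interface

Orientations are given as a unit quaternion [w, x, y, z].
In Python, from workcell import ctrl, imaging gives the robot as it stands. The module is installed in compiled form; this text tells all that it offers.
- The arm moves only by the tool apply_moves, never from a script. Its argument "commands" is one flat list of numbers, 5 for each row, row after row: the opening, from 0 (shut) to 1 (fully open), then the shift along the world's x, y, z in mm, then the turn about the world's z in degrees. A call has 1 to 10 rows; each row shifts and turns the commanded pose from where the row before left it; what a row does not reach is not made up. A row lasts 1/10 s, in which the tool goes at most 50 mm and 8.59 degrees, less where a joint would pass 70% of its speed; a pose out of reach is approached as far as the arm can. A call is refused whole if a number of a shift passes 50 or a number of a turn 8.59, either way. A call with a gripper value outside its range is refused whole. The fingers move at their own pace and stop on an object; "squeeze" is the grip in N (left out, the last holds). Time passes only in rows, so rows that do not move let the fingers close. It gives the time, the measured TCP pose, the force and the opening at its end, in the units of the state.
- ctrl.get_state(): the state, without advancing time (a new reading comes with each control period).
- imaging.get_image(name): name is "scene" or "side" or "wrist"; returns (picture, depth): 384x512x3 uint8, red, green, blue; 384x512 float32, mm along the optical axis (not along the pixel's ray), 0 where there is no reading.
- imaging.camera_info(name): a dict with "mtx" (3x3 intrinsics, pixels), "pose" (4x4, takes a point from camera to world coordinates). Camera axes: x right, y down, z forward; pixel columns grow to the right and rows downward; lengths in mm; the calibration is good to about 2 mm. A picture is of the moment at which its call begins: read the wrist's pose just before it. camera_info takes no time and is no camera call; for the wrist camera it gives the pose at the moment of the call.
- ctrl.hand_in(): hands the job in, once; it reports no verdict.
The state is a dict: "time_s": time; "joint_pos": joint angles; "joint_velocities": joint speeds; "joint_torque": joint torques, N m; "tool_pos": TCP position; "orientation": TCP orientation; "contact_force": force on the tool from outside, world axes, zero at the start; "ft_torque": the same for the moment, N m; "width": finger opening in mm.
Only numpy, scipy, OpenCV 4.12 (cv2) and the standard library are available. Lean on these libraries where they do the work, as an engineer would, in place of code of your own. Each camera call takes 0.05 s, during which the arm holds its last target.

## Working session

There is one attempt and no reset: what is moved stays moved. The work goes in short steps, Python scripts to look and compute and a tool call to move; the robot and the scene stay as the last step left them, time stands still between calls to the robot, and variables do not carry over. Pictures are saved under pics/ and viewed, and the job is handed in when it is done.

Besides the shell and the picture viewer there is one more tool, called after "Request:" as a command line: name --argument value ..., lists and objects as JSON in quotes. apply_moves: Moves the arm, as the interface text tells. Its arguments: {"type":"object","properties":{"commands":{"type":"array"},"squeeze":{"type":"number"}},"required":["commands"]}

```bash
mkdir -p pics
cat > h.py <<'E'
import numpy as np, cv2
from workcell import ctrl, imaging
def grab(n,tag):
    info=imaging.camera_info(n); im,d=imaging.get_image(n)
    np.savez(f'{tag}.npz',im=im,d=d,K=info['mtx'],T=info['pose'])
    cv2.imwrite(f'pics/{tag}.png',cv2.cvtColor(im,cv2.COLOR_RGB2BGR))
def load(tag):
    z=np.load(f'{tag}.npz'); return z['im'],z['d'],z['K'],z['T']
def cloud(tag):
    im,d,K,T=load(tag); v,u=np.mgrid[:384,:512]
    p=np.stack([(u-K[0,2])/K[0,0]*d,(v-K[1,2])/K[1,1]*d,d,np.ones_like(d)],-1)@np.array(T).T
    p=p[...,:3]; p[d==0]=np.nan; return im,p
E
python3 - <<'E'
from h import *
grab('scene','scene0'); grab('side','side0')
for t in('scene0','side0'):
    im,d,K,T=load(t);print(K,T)
s=ctrl.get_state();print(s)
E
```

```text
[[464.90885935   0.         253.86193199]
 [  0.         464.90885935 194.407836  ]
 [  0.           0.           1.        ]] [[-4.23856391e-01 -3.62512890e-01  8.30018171e-01 -5.50297820e+02]
 [-9.05555801e-01  1.51671666e-01 -3.96187326e-01  4.70221363e+02]
 [ 1.77327739e-02 -9.19554300e-01 -3.92562655e-01  5.97268035e+02]
 [ 0.00000000e+00  0.00000000e+00  0.00000000e+00  1.00000000e+00]]
[[346.45286822   0.         263.68515994]
 [  0.         346.45286822 192.72459652]
 [  0.           0.           1.        ]] [[-9.68423184e-01 -1.17664303e-01  2.19799111e-01  3.06697109e+02]
 [-2.49311693e-01  4.55404393e-01 -8.54663980e-01  7.89238677e+02]
 [ 4.65960582e-04 -8.82474901e-01 -4.70359259e-01  5.10631506e+02]
 [ 0.00000000e+00  0.00000000e+00  0.00000000e+00  1.00000000e+00]]
{'time_s': 0.1, 'joint_pos': array([-1.44460698e+00,  3.13929430e-01,  4.50854188e-02,  1.30358207e+00,
       -3.12678953e-05,  1.43123326e+00]), 'joint_velocities': array([ 0.00080127, -0.00096323,  0.00086536,  0.00296834, -0.00167032,
       -0.00078985]), 'joint_torque': array([ 1.88468075e-03, -4.81728816e+01,  2.99242473e+01,  1.28592408e-02,
       -1.25496558e-04,  1.08832478e-05]), 'tool_pos': array([ 150.96252189, -554.37902106,  241.49273339]), 'orientation': array([-5.69065674e-04,  7.94554758e-01, -6.07191957e-01, -5.83468954e-04]), 'contact_force': array([-0.04262682,  0.63048139, -0.09794166]), 'ft_torque': array([ 0.04447366,  0.01034359, -0.01967703]), 'width': 85.32927566181603}
```

View pics/scene0.png

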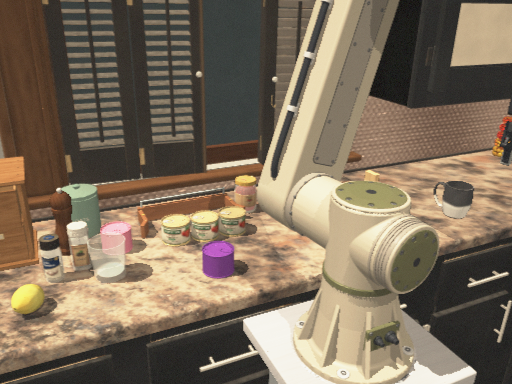

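View pics/side0.png

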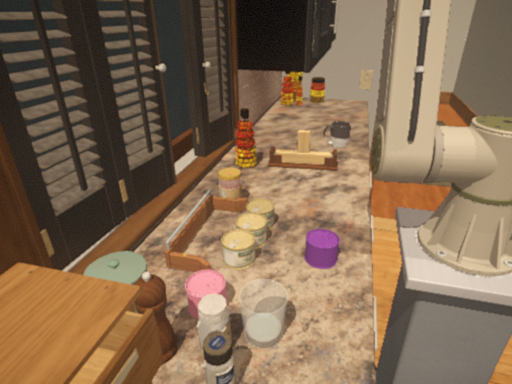

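The row tins: scene (176,229), (205,225), (232,220). Side view shows them at (238,247), (252,229), (262,210). Distractors: the pink tin at scene (116,237) / side (206,290) and the purple tin at scene (218,260) / side (322,248). The pusher in its stand is at side (303,152), the jar at (230,183), the flask at (245,140) and the tumbler at (263,308). Next I'll check with close crops.

Run:
```python
from h import *
im=load('side0')[0]; c=cv2.resize(im[90:290,150:360],None,fx=3.6,fy=3,interpolation=cv2.INTER_CUBIC)[:, :]
c=cv2.resize(im[90:290,150:360],None,fx=2.9,fy=2.9,interpolation=cv2.INTER_CUBIC)
cv2.imwrite('pics/c1.png',c[...,::-1])
im=load('scene0')[0]; c=cv2.resize(im[165:290,70:290],None,fx=3.5,fy=3.5,interpolation=cv2.INTER_CUBIC)
cv2.imwrite('pics/c2.png',c[...,::-1])
```

```text
(no output)
```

View pics/c1.png

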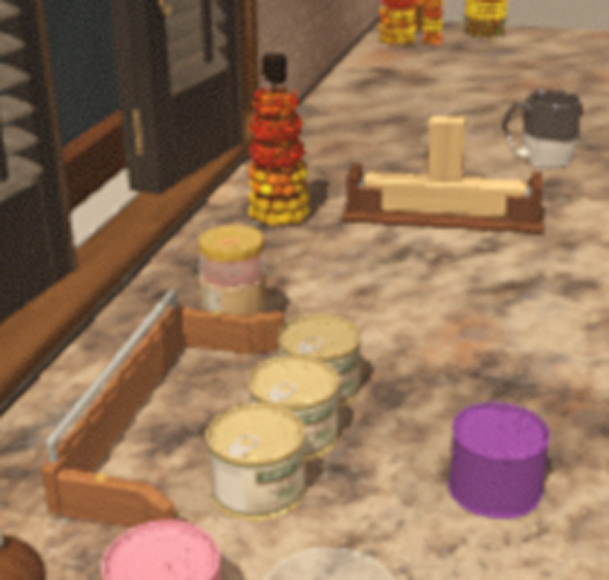

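View pics/c2.png

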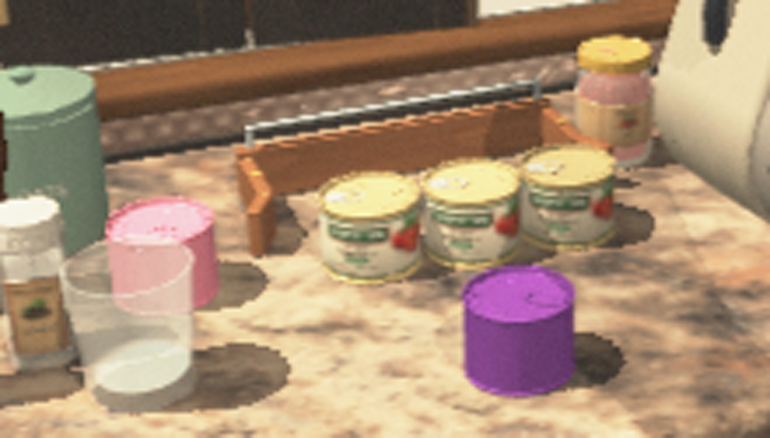

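The crops confirm the cream tins with yellow lids as the row, the wooden bay with its rail, and the light pusher in the dark stand. The purple tin stands in front of the row. Now the positions.

```bash
cat >> h.py <<'E'
def topmap(tags,x0,x1,y0,y1,name,s=1.5):
    H=int((x1-x0)*s);W=int((y1-y0)*s); img=np.zeros((H,W,3),np.uint8);zb=np.full((H,W),-1e9)
    for t in tags:
        im,p=cloud(t); m=np.isfinite(p[...,0]); q=p[m];c=im[m]
        r=((x1-q[:,0])*s).astype(int);k=((y1-q[:,1])*s).astype(int)
        ok=(r>=0)&(r<H)&(k>=0)&(k<W)
        for a,b,z,cc in zip(r[ok],k[ok],q[ok,2],c[ok]):
            if z>zb[a,b] and z<260: zb[a,b]=z; img[a,b]=cc
    img=cv2.dilate(img,np.ones((2,2)))
    for g in range(int(np.ceil(x0/100)*100),int(x1),100): cv2.putText(img,str(g),(0,int((x1-g)*s)),0,.4,(255,255,255));img[int((x1-g)*s),::6]=255
    for g in range(int(np.ceil(y0/100)*100),int(y1),100): cv2.putText(img,str(g),(int((y1-g)*s),10),0,.4,(255,255,255));img[::6,int((y1-g)*s)]=255
    cv2.imwrite(f'pics/{name}.png',img[...,::-1])
E
python3 - <<'E'
from h import *
topmap(['scene0','side0'],250,800,-550,400,'top0',.84)
im,p=cloud('side0')
def seg(p,zlo,zhi,x0,x1,y0,y1):
    return p[(p[...,2]>zlo)&(p[...,2]<zhi)&(p[...,0]>x0)&(p[...,0]<x1)&(p[...,1]>y0)&(p[...,1]<y1)]
for n in('side0','scene0'):
    im,p=cloud(n)
    t=seg(p,-40,40,300,750,-500,300); print(n,'table',np.percentile(t[:,2],[5,25,50,75]))
# tops by pixel
im,p=cloud('side0')
for nm,(u,v) in dict(tl=(238,240),tm=(252,222),tr=(262,205),purple=(322,236),jar=(230,173),hand=(304,133),pink=(206,279)).items():
    print(nm,np.nanmedian(p[v-2:v+3,u-2:u+3].reshape(-1,3),0).round(1))
E
```

```text
side0 table [-1.7095999  -0.73263017  0.03621148  1.26290435]
scene0 table [-2.70902611 -1.47368502 -0.37593832  6.6106254 ]
tl [519.8 192.1  54.1]
tm [509.5 111.5  54.2]
tr [507.2  27.9  54.3]
purple [339.6 129.1  53.9]
jar [621.  -50.2  99.1]
hand [ 461.9 -385.7  121.9]
pink [539.5 326.9  54.1]
```

View pics/top0.png

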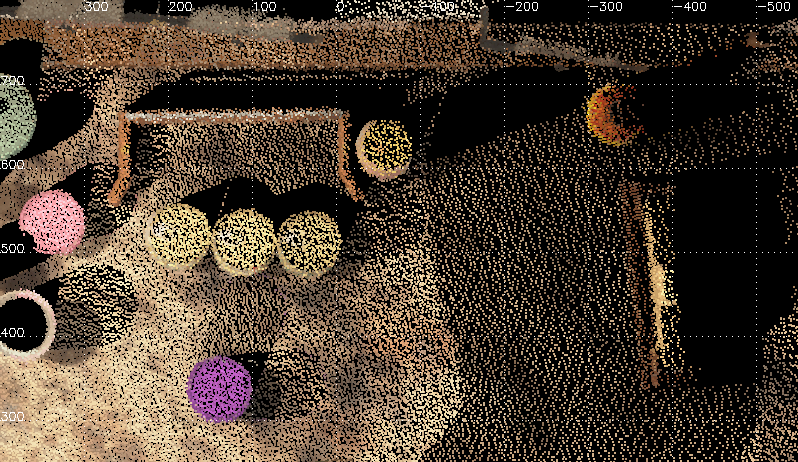

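The bay opens towards the robot, its stop at about x≈660 and centred at y≈120. The stand's bar lies nearly along world x at about (462,-388). Next: precise fits.

```bash
cat >> h.py <<'E'
def circ(q,r=None):
    from scipy.optimize import least_squares
    from scipy.spatial import ConvexHull
    h=q[ConvexHull(q).vertices]
    f=least_squares(lambda a:np.hypot(h[:,0]-a[0],h[:,1]-a[1])-a[2],[*q.mean(0),37],loss='soft_l1')
    return f.x
E
python3 - <<'E'
from h import *
C=dict(tl=(519.8,192.1),tm=(509.5,111.5),tr=(507.2,27.9),jar=(621,-50))
for n in('side0','scene0'):
    im,p=cloud(n); 
    for k,c in C.items():
        lo,hi=(50,66) if k!='jar' else (90,110)
        m=(np.hypot(p[...,0]-c[0],p[...,1]-c[1])<55)&(p[...,2]>lo)&(p[...,2]<hi)
        q=p[m][:,:2]
        # cluster around: median refine
        cc=np.array(c)
        for _ in range(5):
            s=q[np.hypot(*(q-cc).T)<39.5]; cc=(s.max(0)+s.min(0))/2
        print(n,k,len(s),cc.round(1),circ(s).round(1),p[m][:,2].max())
    # rail / stop
    q=p[(p[...,2]>50)&(p[...,2]<72)&(p[...,0]>630)&(p[...,0]<690)&(p[...,1]>-20)&(p[...,1]<270)]
    if len(q)>50:
        y=q[:,1]; print('rail y',y.min(),y.max(),'line',np.polyfit(y,q[:,0],1),'n',len(q))
    for zz in((15,42),):
      for a,b in((-30,30),(215,285)):
        q=p[(p[...,2]>zz[0])&(p[...,2]<zz[1])&(p[...,0]>595)&(p[...,0]<650)&(p[...,1]>a)&(p[...,1]<b)]
        if len(q)>20: print('wall',a,len(q),np.percentile(q[:,1],[2,25,50,75,98]).round(1),'line y(x)',np.polyfit(q[:,0],q[:,1],1))
E
```

```text
side0 tl 607 [520.9 188.6] [520.6 188.8  37.9] 59.490191756479305
side0 tm 465 [514.  110.8] [513.9 111.2  37.5] 58.89581324756301
side0 tr 371 [512.1  32.1] [512.   33.1  37.6] 59.71068272018647
side0 jar 226 [625.7 -55.6] [626.  -55.9  31.5] 101.35474142539675
rail y -6.753929837364694 250.7514337423363 line [-1.78317259e-02  6.66983776e+02] n 186
wall -30 200 [-28.5  -7.8  -5.9  -4.3  -2.2] line y(x) [-0.03591916 13.52360796]
wall 215 281 [247.6 255.5 256.8 257.7 258.9] line y(x) [1.40720644e-02 2.47109452e+02]
scene0 tl 344 [518.8 187.2] [518.9 187.1  38.1] 59.37139645507773
scene0 tm 319 [510.6 111.7] [510.4 110.6  38.4] 59.73656689915606
scene0 tr 302 [509.   33.9] [508.8  33.3  38. ] 59.09652273747872
scene0 jar 182 [622.5 -57.7] [623.2 -57.9  33.4] 101.37639154412045
rail y -6.510566828484059 246.9982398710825 line [-1.62090880e-02  6.64345128e+02] n 185
wall -30 81 [-28.9 -14.7  -7.9  -6.2  -4.4] line y(x) [  0.05363755 -45.70007623]
wall 215 60 [245.2 250.4 254.3 255.8 256.7] line y(x) [3.69835477e-02 2.29855704e+02]
```

Run:
```python
from h import *
im,p=cloud('side0')
hsv=cv2.cvtColor(im,cv2.COLOR_RGB2HSV)
box=(p[...,0]>300)&(p[...,0]<620)&(p[...,1]>-450)&(p[...,1]<-330)
h=box&(p[...,2]>65)&(p[...,2]<140)
q=p[h];print('handle',len(q),np.percentile(q,[2,50,98],0).round(1)); 
f=q[(q[:,2]<122)];print('front line y(x)',np.polyfit(f[:,0],f[:,1],1),f[:,1].mean(),f[:,0].min(),f[:,0].max())
t=q[q[:,2]>126];print('top',len(t),np.percentile(t,[0,50,100],0).round(1))
light=(hsv[...,2]>150)&(hsv[...,1]<150)
b=box&(p[...,2]>20)&(p[...,2]<60)&light
q=p[b];print('bar',len(q),np.percentile(q,[1,50,99],0).round(1))
f=q[(q[:,2]<45)];c=np.polyfit(f[:,0],f[:,1],1);print('bar front y(x)',c,np.polyval(c,462),f[:,1].std())
f=q[(q[:,2]>46)];c=np.polyfit(f[:,0],f[:,1],1);print('bar top y(x)',c,np.polyval(c,462),len(f))
b=box&(p[...,2]>8)&(p[...,2]<70)&(hsv[...,2]<120);q=p[b];print('stand',np.percentile(q,[1,50,99],0).round(1))
f=q[(q[:,2]>20)&(q[:,2]<40)];c=np.polyfit(f[:,0],f[:,1],1);print('cheek front',c,np.polyval(c,462))
```

```text
handle 231 [[ 442.7 -396.4   67. ]
 [ 462.7 -385.1  100.3]
 [ 484.7 -379.5  129.9]]
front line y(x) [ 1.09291138e-01 -4.35533707e+02] -384.90597665114024 441.6083318599674 485.3761756521982
top 31 [[ 441.6 -400.7  126.1]
 [ 461.9 -387.7  129.2]
 [ 485.  -377.5  130.7]]
bar 538 [[ 361.6 -412.9   20.7]
 [ 459.8 -381.6   43. ]
 [ 560.9 -364.4   58.6]]
bar front y(x) [ 1.02826578e-01 -4.26144828e+02] -378.63894921275323 7.106254833848197
bar top y(x) [ 1.16786249e-01 -4.41843083e+02] -387.8878356195419 218
stand [[ 340.9 -402.5    8.5]
 [ 539.3 -375.2   28.3]
 [ 577.7 -351.6   58.7]]
cheek front [ 1.04682326e-01 -4.16231181e+02] -367.8679467521985
```

Request:
apply_moves --commands '[1, 39, 20, 0, -1.15, 1, 39, 20, 0, -1.15, 1, 39, 20, 0, -1.15, 1, 39, 20, 0, -1.15, 1, 39, 20, 0, -1.15, 1, 39, 20, 0, -1.15, 1, 39, 20, 0, -1.15, 1, 39, 20, 0, -1.15, 0.7, 0, 0, 0, 0, 0.7, 0, 0, 0, 0]' --squeeze 80

```text
time_s: 1.1
tool_pos: [463.6, -393.9, 241.5]
orientation: [0.0, 0.744, -0.668, -0.001]
contact_force: [0.3, -0.4, -0.3]
width: 61.0
```

Run:
```python
from h import *
grab('wrist','w1'); s=ctrl.get_state(); print(s['tool_pos'],s['orientation'],s['joint_pos'],s['contact_force'],s['time_s'])
im,p=cloud('w1')
t=p[(p[...,2]>120)&(p[...,2]<137)]; print(len(t),np.percentile(t,[1,50,99],0).round(1))
hsv=cv2.cvtColor(im,cv2.COLOR_RGB2HSV)
print(np.nanpercentile(p[...,2],[1,25,50,75,99]))
```

```text
[ 462.76822528 -394.5662881   241.71528442] [ 1.79706068e-04  7.43597831e-01 -6.68626824e-01 -6.35606794e-04] [-8.37709181e-01  3.80195109e-01  1.40371953e-01  1.33219954e+00
 -4.91092202e-04  2.19780901e+00] [-0.1191696  -0.69569723  0.06751071] 1.15
1254 [[ 442.5 -403.1  123.1]
 [ 465.  -393.   130.3]
 [ 485.2 -383.4  132. ]]
[-9.09143457e+02  3.07531756e-01  1.06617347e+00  5.01800589e+01
  3.21161685e+02]
```

View pics/w1.png

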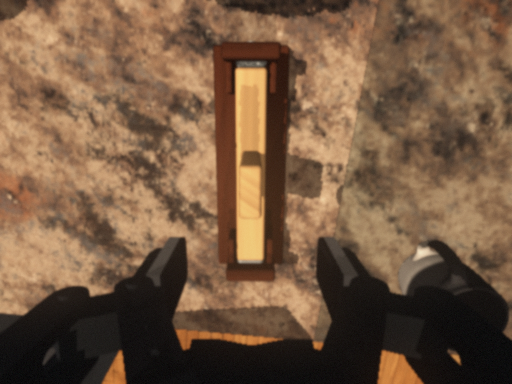

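The wrist view shows the pusher in its stand, with the bar running (251,65)–(250,262) and the handle top at (250,192), between the fingers. Next I'll fit it.

Run:
```python
from h import *
im,p=cloud('w1')
for lo,hi in((124,137),(45,56)):
    m=(p[...,2]>lo)&(p[...,2]<hi)&(abs(p[...,0]-463)<135)&(abs(p[...,1]+394)<40)
    if lo<100:
        hsv=cv2.cvtColor(im,cv2.COLOR_RGB2HSV); m&=(hsv[...,2]>150)
    q=p[m][:,:2]; print(len(q),cv2.minAreaRect(q.astype(np.float32)),q.mean(0),np.median(p[m][:,2]))
```

```text
1234 ((463.615966796875, -393.2315368652344), (43.360740661621094, 17.724376678466797), 5.920246601104736) [ 464.42294037 -393.08589531] 130.329333637251
3865 ((463.2689208984375, -392.94476318359375), (198.13650512695312, 29.363842010498047), 6.021296977996826) [ 480.65396876 -390.72060575] 50.464394188284075
```

Request:
apply_moves --commands '[0.7, 0.2, 1, -30, 0, 0.7, 0, 0, -30, 0, 0.7, 0, 0, -30, 0, 0.7, 0, 0, -30, 0, 0.7, 0, 0, -15, 0, 0.7, 0, 0, -9.5, 0, 0.7, 0, 0, 0, 0, 0, 0, 0, 0, 0, 0, 0, 0, 0, 0, 0, 0, 0, 0, 0]' --squeeze 90

```text
time_s: 2.15
tool_pos: [463.7, -394.4, 99.1]
orientation: [0.0, 0.743, -0.669, 0.001]
contact_force: [-0.6, -0.6, 8.2]
width: 17.0
```

Request:
apply_moves --commands '[0, 0, 0, 0, 0, 0, 0, 0, 0, 0, 0, 0, 0, 0, 0, 0, 0, 0, 0, 0]'

```text
time_s: 2.55
tool_pos: [463.7, -394.3, 99.1]
orientation: [0.0, 0.743, -0.669, 0.001]
contact_force: [-0.2, 0.5, 6.2]
width: 17.3
```

Request:
apply_moves --commands '[0, 0, 0, 3, 0, 0, 0, 0, 3, 0, 0, 0, 0, 3, 0, 0, 0, 0, 3, 0, 0, 0, 0, 3, 0, 0, 0, 0, 3, 0, 0, 0, 0, 4, 0]'

```text
time_s: 3.25
tool_pos: [463.3, -394.2, 120.7]
orientation: [0.0, 0.743, -0.669, 0.0]
contact_force: [-0.3, -0.1, -2.3]
width: 16.9
```

Request:
apply_moves --commands '[0, 0, 0, 10, 0, 0, 0, 0, 10, 0, 0, 0, 0, 10, 0, 0, 0, 0, 10, 0, 0, 0, 0, 15, 0, 0, 0, 0, 15, 0, 0, 0, 0, 20, 0, 0, 0, 0, 0, 0, 0, 0, 0, 0, 0]'

```text
time_s: 4.15
tool_pos: [463.5, -394.1, 210.3]
orientation: [0.0, 0.743, -0.669, 0.001]
contact_force: [-1.3, -0.5, -2.3]
width: 16.8
```

Run:
```python
from h import *
grab('wrist','w2'); grab('side','s2'); s=ctrl.get_state(); print(s['tool_pos'],s['orientation'],s['joint_pos'],s['contact_force'],s['time_s'])
im,p=cloud('side' and 's2')
h=(abs(p[...,0]-463)<130)&(abs(p[...,1]+394)<60)&(p[...,2]>95)&(p[...,2]<210)
q=p[h];print(np.percentile(q,[1,50,99],0).round(1))
c=np.vstack([load('w2')[0],load('s2')[0]]);
cv2.imwrite('pics/c3.png',np.hstack([load('w2')[0][::1],load('s2')[0]])[:, :,::-1][:, ::1]) if 0 else cv2.imwrite('pics/c3.png',cv2.resize(np.hstack([load('w2')[0],load('s2')[0]]),(800,300))[...,::-1])
```

```text
[ 462.88159862 -393.43486965  208.82705583] [-2.83565999e-05  7.43323294e-01 -6.68931955e-01 -7.20185338e-04] [-8.36503268e-01  3.88379079e-01  7.20210627e-02  1.25587681e+00
 -9.27363892e-05  2.19983561e+00] [-0.14785349  0.13021783 -2.19657825] 4.25
[[ 364.8 -407.7  121.5]
 [ 461.5 -381.9  149.6]
 [ 559.8 -366.7  208. ]]
```

View pics/c3.png

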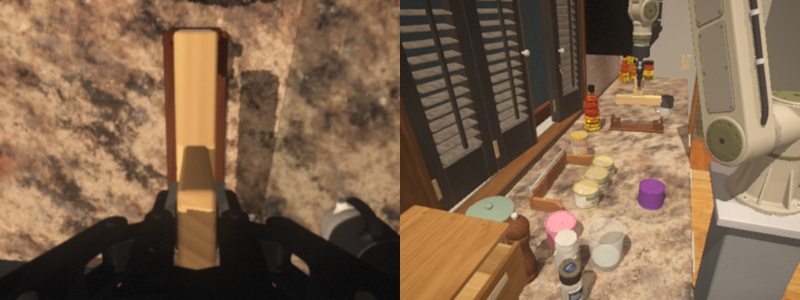

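Request:
apply_moves --commands '[0, -1, 15, 0, 3, 0, -3, 40, 0, 8, 0, -3, 44, 0, 8, 0, -3, 44, 0, 8, 0, -3, 44, 0, 8, 0, -3, 44, 0, 8, 0, -3, 44, 0, 8, 0, -3, 44, 0, 8, 0, -3, 44, 0, 8, 0, -3, 44, 0, 8]'

```text
time_s: 5.25
tool_pos: [434.1, 14.9, 209.0]
orientation: [-0.0, 0.997, -0.076, -0.001]
contact_force: [1.3, 0.3, -3.1]
width: 16.9
```

Request:
apply_moves --commands '[0, -2, 40, 0, 7, 0, -1, 35, 0, 3, 0, 0, 20, 0, 0, 0, 0, 4, 0, 0, 0, 0, 0, 0, 0]'

```text
time_s: 5.75
tool_pos: [431.6, 112.5, 209.1]
orientation: [0.0, 1.0, 0.01, -0.001]
contact_force: [-0.1, 0.2, -2.8]
width: 16.9
```

Run:
```python
from h import *
grab('wrist','w3'); s=ctrl.get_state(); print(s['tool_pos'],s['orientation'],s['joint_pos'],s['contact_force'],s['time_s'])
grab('side','s3'); 
cv2.imwrite('pics/c4.png',cv2.resize(np.hstack([load('w3')[0],load('s3')[0]]),(800,300))[...,::-1])
for n in('side','s3'),('','w3'):
    im,p=cloud(n[1])
    q=p[(abs(p[...,0]-430)<40)&(abs(p[...,1]-112)<110)&(p[...,2]>100)&(p[...,2]<170)]
    print(len(q),np.percentile(q,[0,1,50,99,100],0).round(1))
    t=q[q[:,2]>154]; 
    if len(t)>20: A=np.c_[t[:,:2],np.ones(len(t))];print('plane',np.linalg.lstsq(A,t[:,2],rcond=None)[0]); print(cv2.minAreaRect(t[:,:2].astype(np.float32)))
```

```text
[431.81669901 111.81658921 209.20184668] [ 3.14437405e-04  9.99957846e-01  9.15896676e-03 -5.66677234e-04] [ 7.34206646e-02  7.97938858e-02 -3.27466837e-01  1.16470700e+00
 -5.54795666e-04  1.62589912e+00] [-1.25277616  0.21611071 -2.02844932] 5.8
812 [[414.2  12.3 120.4]
 [414.6  19.8 122.6]
 [423.6 172.5 157.9]
 [444.  215.  168.4]
 [445.2 216.8 169.9]]
plane [ 5.42806048e-02 -1.08667683e-02  1.38142571e+02]
((431.0459289550781, 114.36433410644531), (30.31730842590332, 196.07789611816406), 0.9872522950172424)
8737 [[413.7 104.4 140.5]
 [414.7 113.3 156.6]
 [429.2 172.7 160.3]
 [444.4 211.7 164. ]
 [445.6 215.6 169.8]]
plane [-1.02543797e-02 -5.49592686e-03  1.65688888e+02]
((429.65814208984375, 157.9127655029297), (30.1639404296875, 107.66259765625), 1.2640182971954346)
```

View pics/c4.png

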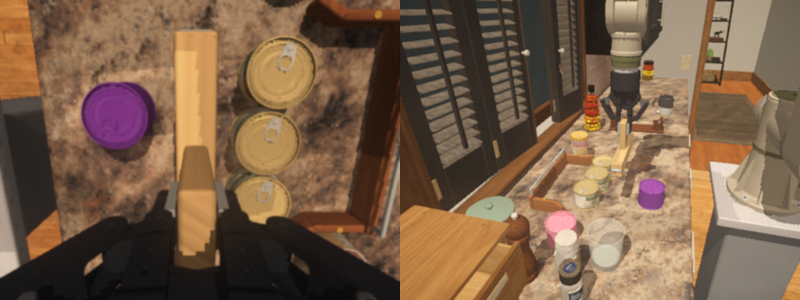

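Run:
```python
from h import *
C=dict(tl=(520,188),tm=(512,111),tr=(510.5,33))
im,p=cloud('w3')
for k,c in C.items():
    m=(np.hypot(p[...,0]-c[0],p[...,1]-c[1])<42)&(p[...,2]>50)&(p[...,2]<66); q=p[m][:,:2]
    print(k,len(q),circ(q).round(1),np.median(p[m][:,2]))
for n in('w3','s3','scene0'):
    im,p=cloud(n)
    q=p[(p[...,2]>15)&(p[...,2]<47)&(p[...,0]>600)&(p[...,0]<650)&(p[...,1]>230)&(p[...,1]<275)]
    print(n,'Lwall',len(q),np.percentile(q[:,1],[1,5,50,95,99]).round(1) if len(q) else '')
    q=p[(p[...,2]>15)&(p[...,2]<38)&(p[...,0]>600)&(p[...,0]<650)&(p[...,1]>-20)&(p[...,1]<15)]
    print(n,'Rwall',len(q),np.percentile(q[:,1],[1,5,50,95,99]).round(1) if len(q) else '')
    q=p[(p[...,2]>12)&(p[...,2]<40)&(p[...,0]>645)&(p[...,0]<680)&(p[...,1]>20)&(p[...,1]<220)]
    if len(q)>20:
        c=np.polyfit(q[:,1],q[:,0],1); print('stop face',len(q),c,np.polyval(c,121),np.std(q[:,0]-np.polyval(c,q[:,1])))
```

```text
tl 6692 [520.4 188.2  37.7] 55.35804529754034
tm 5408 [513.1 110.2  37.7] 55.39566128835972
tr 3272 [512.3  40.3  34.2] 55.375783646698835
w3 Lwall 1184 [244.8 245.  248.6 256.3 257.3]
w3 Rwall 513 [-6.  -5.5 -4.8 -4.  -3.8]
stop face 4079 [-1.69717116e-02  6.61313327e+02] 659.2597496865699 0.5138404899012159
s3 Lwall 253 [246.4 248.7 256.8 258.5 259.4]
s3 Rwall 120 [-8.5 -6.8 -4.5 -2.3 -1.7]
stop face 341 [-1.68743225e-02  6.62247266e+02] 660.2054727269531 0.5863858111115583
scene0 Lwall 57 [240.7 245.7 254.5 256.5 256.8]
scene0 Rwall 38 [-13.7 -12.   -6.1  -4.5  -4. ]
stop face 568 [-1.47179273e-02  6.60242366e+02] 658.4614965495462 2.4871395150778803
```

Request:
apply_moves --commands '[0, 0, -5, -15, 0, 0, 0, -5, -25, 0, 0, 0, 0, -25, 0, 0, 0, 0, -20, 0, 0, 0, 0, -15, 0, 0, 0, 0, -10, 0, 0, 0, 0, -5, 0, 0, 0, 0, 0, 0]'

```text
time_s: 6.65
tool_pos: [432.1, 101.6, 94.5]
orientation: [0.0, 1.0, 0.008, -0.0]
contact_force: [0.2, 0.3, -2.1]
width: 16.9
```

Run:
```python
from h import *
grab('wrist','w4'); s=ctrl.get_state(); print(s['tool_pos'],s['orientation'],s['contact_force'],s['time_s'])
grab('side','s4'); 
cv2.imwrite('pics/c5.png',cv2.resize(np.hstack([load('w4')[0],load('s4')[0]]),(800,300))[...,::-1])
for n in('s4','w4'):
    im,p=cloud(n)
    q=p[(abs(p[...,0]-432)<22)&(abs(p[...,1]-102)<120)&(p[...,2]>35)&(p[...,2]<50)]
    A=np.c_[q[:,:2],np.ones(len(q))];c=np.linalg.lstsq(A,q[:,2],rcond=None)[0];print(len(q),c,c@[432,102,1],cv2.minAreaRect(q[:,:2].astype(np.float32)))
```

```text
[432.51941683 101.78611988  95.06347307] [3.53705784e-05 9.99962938e-01 8.60790024e-03 1.61548044e-04] [ 0.44475807  0.32114501 -2.69626891] 6.7
455 [ 7.48393160e-02 -1.08458958e-02  1.38492829e+01] 45.07358604020766 ((432.0097351074219, 102.73454284667969), (30.390478134155273, 199.8511962890625), 0.9405766725540161)
8588 [-9.59601877e-03 -1.73993924e-03  5.01475834e+01] 45.824629474706 ((430.25262451171875, 146.8325958251953), (30.047361373901367, 107.821533203125), 0.9325570464134216)
```

View pics/c5.png

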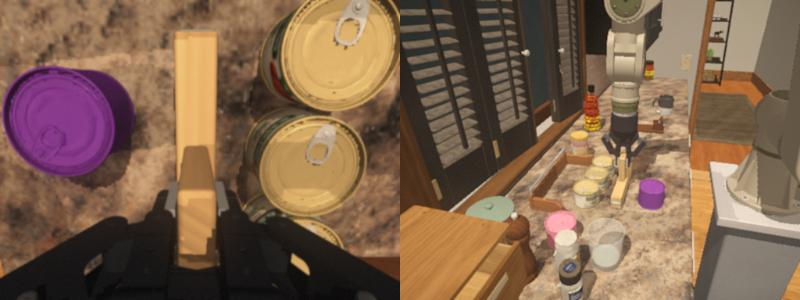

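Request:
apply_moves --commands '[0, 6, 0.1, -3, 0, 0, 7, 0.1, 0, 0, 0, 7, 0.1, 0, 0, 0, 5, 0.1, 0, 0, 0, 4, 0.1, 0, 0, 0, 4, 0.1, 0, 0, 0, 4, 0.1, 0, 0, 0, 3, 0, 0, 0]'

```text
time_s: 7.55
tool_pos: [471.6, 102.9, 91.4]
orientation: [0.0, 1.0, 0.009, -0.001]
contact_force: [-5.7, 0.2, -1.6]
width: 16.7
```

Request:
apply_moves --commands '[0, 5, 1.5, 0, 0, 0, 5, 1.6, 0, 0, 0, 5, 1.6, 0, 0, 0, 5, 1.6, 0, 0, 0, 5, 1.6, 0, 0]'

```text
time_s: 8.05
tool_pos: [496.0, 110.7, 91.3]
orientation: [0.0, 1.0, 0.009, -0.001]
contact_force: [-6.3, -0.6, -1.0]
width: 16.8
```

```bash
cat > tins.py <<'E'
from h import *
import sys
def tins(tag,guess):
    im,p=cloud(tag); out=[]
    O=np.array([659.6,121.0]);u=np.array([1,.017]);v=np.array([-.017,1])
    for g in guess:
        c=np.array(g,float)
        from scipy.optimize import least_squares
        q=p[(p[...,2]>50)&(p[...,2]<66)][:,:2]
        for _ in range(6):
            s=q[np.hypot(*(q-c).T)<39.5]
            if len(s)<30: break
            c=(s.max(0)+s.min(0))/2
        out.append((c.round(1),len(s),round(float((c-O)@u),1),round(float((c-O)@v),1)))
    return out
E
python3 - <<'E'
from tins import *
s=ctrl.get_state(); print(s['tool_pos'],s['orientation'],s['contact_force'],s['time_s'])
grab('wrist','w5');grab('side','s5');grab('scene','c5')
for t in('w5','s5','c5'):
  for r in tins(t,[(545,189),(545,112),(545,34)]): print(t,*r)
cv2.imwrite('pics/d5.png',cv2.resize(np.hstack([load('w5')[0],load('s5')[0]]),(800,300))[...,::-1])
E
```

```text
[496.01138386 110.66131405  91.32841918] [ 2.25428999e-04  9.99957734e-01  9.07848316e-03 -1.43516458e-03] [-6.31678756 -0.59840562 -1.01860945] 8.05
w5 [545.9 186.3] 19126 -112.6 67.2
w5 [547.2 114.7] 13137 -112.5 -4.4
w5 [548.3  35. ] 358 -112.8 -84.1
s5 [547.7 190.8] 584 -110.7 71.7
s5 [549. 111.] 431 -110.8 -8.1
s5 [561.4  38.7] 205 -99.6 -80.6
c5 [545.2 188.8] 324 -113.3 69.7
c5 [545.5 149.3] 231 -113.7 30.3
c5 [545.  34.] 0 -116.1 -85.1
```

View pics/d5.png

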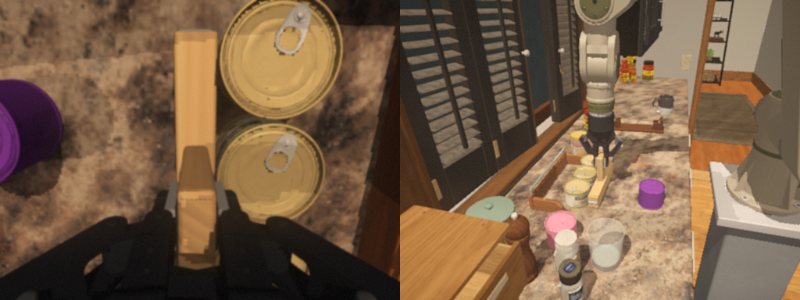

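Request:
apply_moves --commands '[0, 5, 2, 0, 0, 0, 5, 2, 0, 0, 0, 5, 2, 0, 0, 0, 5, 2, 0, 0, 0, 5, 2, 0, 0, 0, 5, 2, 0, 0, 0, 5, 1, 0, 0]'

```text
time_s: 8.9
tool_pos: [532.7, 124.0, 91.7]
orientation: [-0.0, 1.0, 0.009, -0.0]
contact_force: [-2.9, -1.3, -4.6]
width: 17.3
```

Run:
```python
from tins import *
s=ctrl.get_state(); print(s['tool_pos'],s['orientation'],s['contact_force'],s['time_s'])
grab('wrist','w6');grab('side','s6')
for t in('w6','s6'):
  for r in tins(t,[(581,191),(581,112),(581,36)]): print(t,*r)
c=load('s6')[0][150:290,160:320]
cv2.imwrite('pics/d6.png',cv2.resize(np.hstack([load('w6')[0],cv2.resize(c,(512,384),interpolation=cv2.INTER_CUBIC)]),(800,300))[...,::-1])
```

```text
[532.65780062 123.99897078  91.6846963 ] [-6.00404944e-05  9.99958874e-01  9.06902830e-03 -1.38335484e-05] [-2.85914726 -1.33118567 -4.62625381] 8.9
w6 [583.1 191. ] 17852 -75.3 71.3
w6 [584.1 127.5] 11946 -75.4 7.8
w6 [585.5  47. ] 325 -75.4 -72.7
s6 [584.3 193.9] 521 -74.1 74.2
s6 [586.4 113.5] 392 -73.3 -6.2
s6 [597.4  52.3] 183 -63.4 -67.6
```

View pics/d6.png

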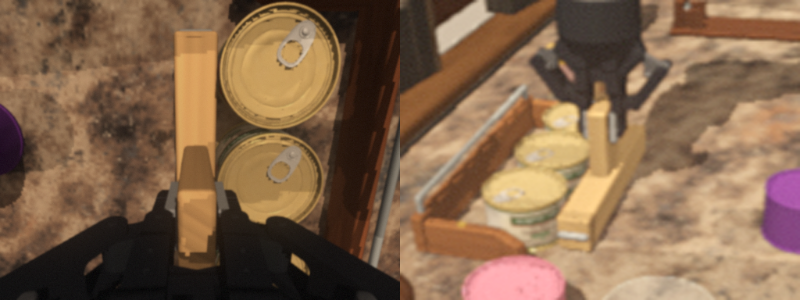

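Request:
apply_moves --commands '[0, 5, 0.1, 0, 0, 0, 5, 0.1, 0, 0, 0, 5, 0.1, 0, 0, 0, 5, 0.1, 0, 0, 0, 4, 0.1, 0, 0, 0, 4, 0, 0, 0, 0, 3, 0, 0, 0]'

```text
time_s: 9.7
tool_pos: [562.7, 124.2, 92.1]
orientation: [0.0, 1.0, 0.009, -0.001]
contact_force: [-5.7, -0.1, -0.9]
width: 16.9
```

Request:
apply_moves --commands '[0, 2, 0, 0, 0, 0, 2, 0, 0, 0]'

```text
time_s: 9.9
tool_pos: [566.4, 124.2, 92.1]
orientation: [0.0, 1.0, 0.009, -0.001]
contact_force: [-5.8, 0.8, -0.4]
width: 16.8
```

Request:
apply_moves --commands '[0, 1, 0, 0, 0, 0, 1, 0, 0, 0]'

```text
time_s: 10.1
tool_pos: [568.4, 124.2, 92.1]
orientation: [0.0, 1.0, 0.009, -0.001]
contact_force: [-5.6, -0.2, 0.6]
width: 16.8
```

Request:
apply_moves --commands '[0, 1, 0, 0, 0, 0, 0, 0, 0, 0]'

```text
time_s: 10.3
tool_pos: [569.7, 124.2, 92.1]
orientation: [0.0, 1.0, 0.009, -0.0]
contact_force: [-4.9, 0.3, -1.2]
width: 16.9
```

Request:
apply_moves --commands '[0, 1, 0, 0, 0, 0, 0, 0, 0, 0]'

```text
time_s: 10.5
tool_pos: [570.3, 124.2, 92.1]
orientation: [0.0, 1.0, 0.009, -0.001]
contact_force: [-6.4, -0.1, -1.2]
width: 17.0
```

Request:
apply_moves --commands '[0, 1, 0, 0, 0, 0, 0, 0, 0, 0]'

```text
time_s: 10.7
tool_pos: [570.5, 124.2, 92.1]
orientation: [0.0, 1.0, 0.009, -0.002]
contact_force: [-9.1, -0.6, 1.5]
width: 17.2
```

Request:
apply_moves --commands '[0, 1, 0, 0, 0, 0, 0, 0, 0, 0]'

```text
time_s: 10.9
tool_pos: [570.6, 124.2, 92.0]
orientation: [0.0, 1.0, 0.009, -0.002]
contact_force: [-10.2, 0.3, 2.9]
width: 16.8
```

Run:
```python
from tins import *
s=ctrl.get_state(); print(s['tool_pos'],s['orientation'],s['contact_force'],s['time_s'])
grab('wrist','w7');grab('side','s7')
for t in('w7','s7'):
  for r in tins(t,[(620,191),(620,115),(620,40)]): print(t,*r)
c=load('s7')[0][150:290,160:320]
cv2.imwrite('pics/d7.png',cv2.resize(np.hstack([load('w7')[0],cv2.resize(c,(512,384),interpolation=cv2.INTER_CUBIC)]),(800,300))[...,::-1])
```

```text
[570.61319394 124.20730111  91.96098118] [ 7.13757233e-05  9.99956282e-01  9.05090630e-03 -2.34747407e-03] [-10.15970166   0.27358649   2.94434905] 10.9
w7 [620.6 190.9] 17761 -37.8 70.6
w7 [621.9 127.6] 11980 -37.6 7.3
w7 [623.1  47. ] 333 -37.8 -73.4
s7 [621.1 190.7] 491 -37.3 70.4
s7 [627.1 116.1] 388 -32.5 -4.4
s7 [643.2  55. ] 185 -17.5 -65.7
```

View pics/d7.png

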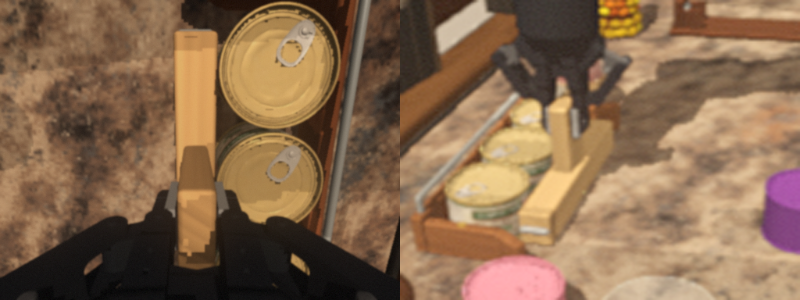

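Request:
apply_moves --commands '[0, 1, 0, 0, 0, 0, 0, 0, 0, 0, 0, 0, 0, 0, 0, 0, -3, 0, 0, 0, 0, -4, 0, 0, 0, 0, -5, 0, 0, 0, 0, 0, 0, -1, 0, 0, 0, 0, -1, 0, 0, 0, 0, 0, 0]'

```text
time_s: 11.9
tool_pos: [562.7, 124.2, 89.9]
orientation: [-0.0, 1.0, 0.009, 0.0]
contact_force: [0.1, 0.2, -3.0]
width: 16.4
```

Run:
```python
from tins import *
s=ctrl.get_state(); print(s['tool_pos'],s['orientation'],s['contact_force'],s['time_s'])
grab('wrist','w8')
for r in tins('w8',[(620,191),(620,115),(620,40)]): print(*r)
im,p=cloud('w8')
x=s['tool_pos'][0]
q=p[(abs(p[...,0]-x)<20)&(abs(p[...,1]-165)<55)&(p[...,2]>35)&(p[...,2]<50)]
A=np.c_[q[:,:2],np.ones(len(q))];c=np.linalg.lstsq(A,q[:,2],rcond=None)[0];print(len(q),c,c@[x,124,1],cv2.minAreaRect(q[:,:2].astype(np.float32)))
```

```text
[562.68375591 124.218254    89.85818265] [-3.82113098e-08  9.99959904e-01  8.94469814e-03  4.28178437e-04] [ 0.0977685   0.22581591 -2.98410469] 11.9
[620.3 191.1] 18204 -38.1 70.8
[621.8 129.4] 12718 -37.7 9.1
[638.1  77.6] 2572 -22.3 -43.1
8272 [-8.33117731e-03 -3.06317904e-03  4.63630210e+01] 41.29536867190017 ((560.8641357421875, 168.17840576171875), (30.10452651977539, 103.9593734741211), 0.9966897964477539)
```

Request:
apply_moves --commands '[0, 0, 0, -0.7, 0, 0, 0, 0, -0.6, 0, 0, 0, 0, 0, 0]'

```text
time_s: 12.25
tool_pos: [562.6, 124.2, 89.2]
orientation: [0.0, 1.0, 0.009, 0.0]
contact_force: [-1.3, -0.8, 3.6]
width: 16.9
```

Request:
apply_moves --commands '[0, 0, 0, -0.6, 0, 0, 0, 0, 0, 0]'

```text
time_s: 12.45
tool_pos: [562.6, 124.2, 89.1]
orientation: [0.0, 1.0, 0.009, 0.001]
contact_force: [-3.0, -1.3, 7.3]
width: 16.9
```

Request:
apply_moves --commands '[0.25, 0, 0, 0, 0, 0.35, 0, 0, 0, 0, 0.45, 0, 0, 0, 0, 0.5, 0, 0, 0, 0, 0.5, 0, 0, 0, 0]'

```text
time_s: 12.95
tool_pos: [562.2, 124.3, 87.7]
orientation: [-0.0, 1.0, 0.009, -0.0]
contact_force: [-0.3, 1.3, 0.4]
width: 42.9
```

Request:
apply_moves --commands '[0.5, 0, 0, 5, 0, 0.5, 0, 0, 10, 0, 0.5, 0, 0, 25, 0, 0.5, 0, 0, 40, 0, 0.5, 0, 0, 40, 0, 0.5, -20, 0, 30, 0, 0.5, 0, 0, 0, 0]'

```text
time_s: 13.65
tool_pos: [543.2, 124.6, 244.2]
orientation: [-0.0, 1.0, 0.009, 0.004]
contact_force: [0.2, -0.6, -0.4]
width: 42.5
```

Run:
```python
from tins import *
s=ctrl.get_state(); print(s['tool_pos'],s['contact_force'],s['width'],s['time_s'])
grab('wrist','w9');grab('side','s9');grab('scene','c9')
for t in('w9','s9','c9'):
  for r in tins(t,[(620,191),(620,113),(620,38)]): print(t,*r)
im,p=cloud('w9')
for lo,hi in((110,130),(35,50)):
  q=p[(abs(p[...,0]-562)<30)&(abs(p[...,1]-124)<110)&(p[...,2]>lo)&(p[...,2]<hi)]
  A=np.c_[q[:,:2],np.ones(len(q))];c=np.linalg.lstsq(A,q[:,2],rcond=None)[0];print(len(q),c,c@[561,124,1],cv2.minAreaRect(q[:,:2].astype(np.float32)))
for n,t0,t1,b in(('jar',('side0','s9'),(90,110),(625,-57)),):
    for t in t0:
        im,p=cloud(t);q=p[(p[...,2]>90)&(p[...,2]<110)&(np.hypot(p[...,0]-625,p[...,1]+57)<60)][:,:2];print(n,circ(q))
c=load('s9')[0]
cv2.imwrite('pics/d9.png',cv2.resize(np.hstack([load('w9')[0],c]),(800,300))[...,::-1])
```

```text
[543.16443036 124.61224493 244.18736178] [ 0.19368319 -0.55055096 -0.39053865] 42.52555695620945 13.65
w9 [620.4 191.1] 4793 -38.0 70.8
w9 [621.5 113.2] 3997 -38.2 -7.2
w9 [622.7  63.8] 2358 -37.9 -56.5
s9 [620.9 191.8] 498 -37.5 71.5
s9 [622.5 112.4] 392 -37.3 -8.0
s9 [638.1  43.4] 268 -22.8 -77.2
c9 [620.3 190.9] 267 -38.1 70.6
c9 [634.3 144.6] 137 -24.9 24.1
c9 [625.1  59.8] 104 -35.6 -60.7
1157 [ 8.66774876e-02 -2.92684899e-02  7.48823855e+01] 119.87916329773189 ((561.68994140625, 124.01802825927734), (18.120582580566406, 43.434444427490234), 1.1443167924880981)
4121 [ 3.27723154e-02 -5.21904302e-04  2.22139321e+01] 40.53448494374411 ((570.1107177734375, 123.79051208496094), (46.84034729003906, 197.92832946777344), 0.9075653553009033)
jar [625.99296824 -55.87621469  31.46349762]
jar [625.57034672 -56.33700394  31.51342421]
```

View pics/d9.png

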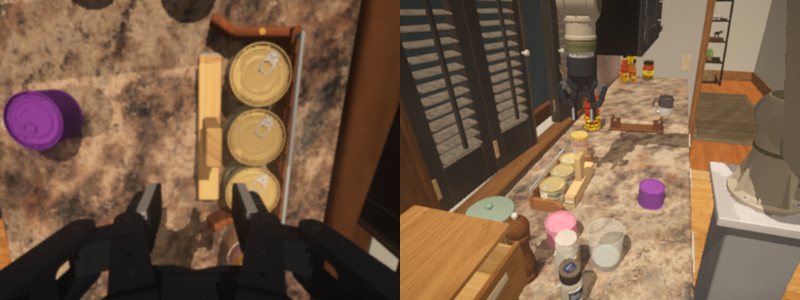

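Request:
apply_moves --commands '[0.5, -20, -30, 10, 0, 0.5, -20, -35, 10, 0, 0.5, -10, -20, 0, 0, 0.5, 0, 0, 0, 0, 0.5, 0, 0, 0, 0]'

```text
time_s: 14.3
tool_pos: [492.1, 39.0, 256.9]
orientation: [-0.0, 1.0, 0.008, -0.001]
contact_force: [0.1, 0.1, -0.3]
width: 42.8
```

Run:
```python
from tins import *
s=ctrl.get_state(); print(s['tool_pos'],s['joint_velocities'].round(3),s['time_s'])
grab('wrist','w10')
for r in tins('w10',[(620,191),(620,113),(620,36)]): print(*r)
```

```text
[492.09640613  39.04700329 256.85795847] [0.021 0.01  0.014 0.001 0.001 0.001] 14.3
[619.8 161.3] 4417 -39.1 40.9
[628.1 113.1] 4601 -31.6 -7.3
[622.8  43.4] 4132 -38.1 -76.9
```

View pics/w10.png

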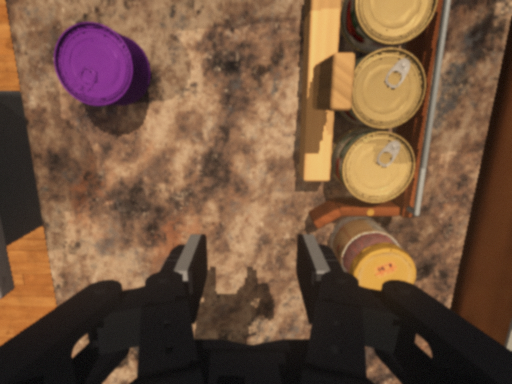

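The wrist view shows all three tins against the stop: right (378,166), middle (388,88), left partly visible at (393,8). The pusher stands free of them and the jar is undisturbed. One last check of the spacing.

Run:
```python
from h import *
im,d,K,T=load('w10')
g=cv2.medianBlur(cv2.cvtColor(im,cv2.COLOR_RGB2GRAY),3)
c=cv2.HoughCircles(g,cv2.HOUGH_GRADIENT,1,50,param1=100,param2=20,minRadius=32,maxRadius=42)[0]
O=np.array([659.6,121.0]);u=np.array([1,.017]);v=np.array([-.017,1])
for x,y,r in c[:8]:
    ray=T[:3,:3]@np.array([(x-K[0,2])/K[0,0],(y-K[1,2])/K[1,1],1]); P=T[:3,3]+ray*(58-T[2,3])/ray[2]
    print((x,y,r),P[:2].round(1),((P[:2]-O)@u).round(1),((P[:2]-O)@v).round(1))
```

```text
(np.float32(377.5), np.float32(164.5), np.float32(32.5)) [621.7  47.1] -39.1 -73.2
(np.float32(384.5), np.float32(89.5), np.float32(39.2)) [619.5 121.1] -40.1 0.8
(np.float32(92.5), np.float32(67.5), np.float32(40.3)) [337.3 136.6] -322.1 21.1
(np.float32(392.5), np.float32(7.5), np.float32(36.8)) [617.7 192.5] -40.7 72.3
(np.float32(374.5), np.float32(266.5), np.float32(33.3)) [632.6 -69.9] -30.3 -190.4
```

The purple tin reads 7 mm off its earlier place, so the arm was still settling in that frame. I'll retake it.

Request:
apply_moves --commands '[0.5, 0, 0, 0, 0, 0.5, 0, 0, 0, 0, 0.5, 0, 0, 0, 0]'

```text
time_s: 14.65
tool_pos: [492.4, 39.8, 257.6]
orientation: [-0.0, 1.0, 0.01, -0.0]
contact_force: [-0.6, 0.4, 0.2]
width: 42.6
```

Run:
```python
from h import *
from scipy.optimize import least_squares
s=ctrl.get_state();print(s['tool_pos'],s['joint_velocities'].round(3),s['contact_force'])
grab('wrist','w11')
O=np.array([659.6,121.0]);u=np.array([1,.017]);v=np.array([-.017,1])
im,p=cloud('w11'); hsv=cv2.cvtColor(im,cv2.COLOR_RGB2HSV)
# lid points z 50..60; far from rail (x<650)
for nm,c in dict(L=(620.5,191),M=(621.5,113),R=(622.7,36),purple=(339.6,129)).items():
    c=np.array(c); m=(p[...,2]>52)&(p[...,2]<61); q=p[m][:,:2]; s=q[np.hypot(*(q-c).T)<46]
    # best centre: maximises points within 37.5 (grid)
    best=max(((np.sum(np.hypot(*(s-(c+[dx,dy])).T)<37)-2*np.sum((np.hypot(*(s-(c+[dx,dy])).T)>38)&(np.hypot(*(s-(c+[dx,dy])).T)<39.5)),dx,dy) for dx in np.arange(-8,8.1,.5) for dy in np.arange(-10,10.1,.5)))
    P=c+best[1:]; print(nm,len(s),best,P,((P-O)@u).round(1),((P-O)@v).round(1))
```

```text
[492.43059281  39.82590691 257.59241091] [-0.004 -0.005 -0.002  0.001  0.    -0.   ] [-0.6463238   0.43342197  0.15756376]
L 3561 (np.int64(3356), np.float64(2.0), np.float64(-9.5)) [622.5 181.5] -36.1 61.1
M 5176 (np.int64(4634), np.float64(0.5), np.float64(8.5)) [622.  121.5] -37.6 1.1
R 4056 (np.int64(3922), np.float64(0.0), np.float64(8.0)) [622.7  44. ] -38.2 -76.4
purple 5168 (np.int64(5033), np.float64(-1.0), np.float64(9.5)) [338.6 138.5] -320.7 23.0
```

Run:
```python
from h import *
for t in('side0','s9'):
    im,p=cloud(t)
    q=p[(p[...,2]>50)&(p[...,2]<66)&(np.hypot(p[...,0]-340,p[...,1]-130)<60)][:,:2];print(t,'purple',circ(q).round(1))
    q=p[(p[...,2]>80)&(p[...,2]<225)&(np.hypot(p[...,0]-670,p[...,1]+330)<60)];print('flask',len(q),np.median(q,0).round(1))
    q=p[(p[...,2]>70)&(p[...,2]<100)&(np.hypot(p[...,0]-415,p[...,1]-385)<70)];print('tumbler',len(q),np.median(q,0).round(1))
a=load('side0')[0].astype(int);b=load('s9')[0].astype(int)
print('tumbler px diff',np.abs(a-b)[270:350,235:295].mean(),'purple',np.abs(a-b)[225:270,300:345].mean(),'flask',np.abs(a-b)[110:168,235:258].mean())
```

```text
side0 purple [338.8 139.6  37.7]
flask 818 [ 674.1 -326.2  137.8]
tumbler 997 [417.1 381.6  81.7]
s9 purple [338.6 139.7  37.6]
flask 287 [ 692.6 -328.4  114.9]
tumbler 1003 [417.  380.9  81.7]
tumbler px diff 6.610416666666667 purple 9.187489711934157 flask 20.830584707646178
```

Run:
```python
from h import *
O=np.array([659.6,121.0]);u=np.array([1,.017]);v=np.array([-.017,1])
grab('side','s12')
for t in('w9','s12','w11'):
  im,p=cloud(t)
  for nm,c in dict(L=(620.5,197),M=(621.5,119),R=(622.7,42)).items():
    c=np.array(c); m=(p[...,2]>52)&(p[...,2]<61); q=p[m][:,:2]; s=q[np.hypot(*(q-c).T)<55]
    f=lambda P:(lambda r:np.sum(r<37.5)-1.0*np.sum((r>38)&(r<39.5)))(np.hypot(*(s-P).T))
    best=max((f(c+[dx,dy]),dx,dy) for dx in np.arange(-6,6.1,.5) for dy in np.arange(-14,14.1,.5))
    P=c+best[1:]; print(t,nm,len(s),best[0],P,((P-O)@u).round(1),((P-O)@v).round(1))
im,p=cloud('s12');q=p[(p[...,2]>80)&(p[...,2]<225)&(np.hypot(p[...,0]-670,p[...,1]+330)<60)];print('flask',len(q),np.median(q,0).round(1))
```

```text
w9 L 5778 5134.0 [620.  199.5] -38.3 79.2
w9 M 5178 4222.0 [621.5 121.5] -38.1 1.1
w9 R 2479 2064.0 [622.7  44. ] -38.2 -76.4
s12 L 619 516.0 [620.  200.5] -38.2 80.2
s12 M 538 407.0 [622.5 122. ] -37.1 1.6
s12 R 307 237.0 [624.2  44.5] -36.7 -75.9
w11 L 3752 3320.0 [622. 183.] -36.5 62.6
w11 M 5797 4726.0 [621.5 121.5] -38.1 1.1
w11 R 4484 4030.0 [622.7  43.5] -38.2 -76.9
flask 754 [ 679.3 -325.4  133.6]
```

View pics/s12.png

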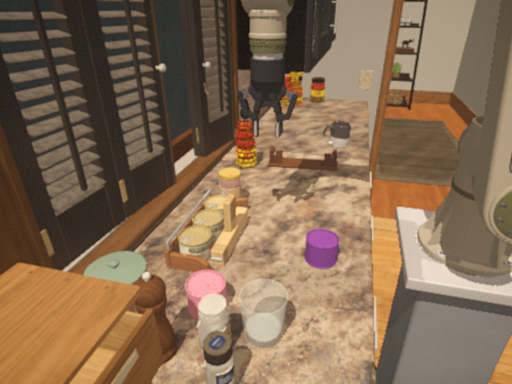

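The side view shows all three tins in the bay at (195,240), (209,220), (217,203). The pusher stands upright at (232,228), the flask (245,145), jar and tumbler are in place, and the gripper is clear. The tins sit at bay x ≈ -38 and y ≈ 79, 1 and -76 mm, about 78 mm apart. I'll hand in now.

```bash
python3 -c "
from workcell import ctrl
print(ctrl.hand_in())"
```

```text
the job is handed in; nothing more can be done
None
```

The job is done and handed in. The pusher came straight up out of its stand, pushed the row of three tins against the back stop, and was set down and released. It took about 15 s of the 45 s allowed, and no verdict came back.

- **Tins:** All three sit at bay x ≈ -37 to -38 mm, where fully home is -38, and at y ≈ +79, +1 and -76 mm. Their centres are about 78 mm apart.
- **Pusher:** It stands upright on the worktop about 9 mm back from the tins. Its handle top measures 120 mm and its bar top 40 mm, as they should.
- **Pushing force:** About 6 N while sliding, rising to 10 N as the tins met the stop. I steered the row a few mm left on the way in, because the right tin started only about 2 mm inside the wall line.
- **Bystanders:** The jar and tumbler read within 1 mm of where they started. The flask looks unmoved in the last picture, but the gripper partly hid it, so its reading was about 5 mm off.
- **Readings that disagreed:** My first quick tin fits put two tins closer together than they can physically be, because neighbouring points got mixed in. I redid them with a cleaner fit, and the wrist and side cameras then agreed to about 1.5 mm. The exception is the left tin in the last wrist picture, where the edge of the frame cut it off.

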